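# Close the seam and prime the vacuum bed

## Task

Butt the loose aluminium box section on the vacuum bed flush, end to end and in line, against the section fixed at the end of the bed, and let go of it. Then, in one press, hold the big mushroom inch button on the sloped console fully down for about three seconds and release it, so that the gauge pointer is left standing between the two raised marks. Leave the other things lying about where they are.

Things in the scene. Friction and masses are not known exactly. Their poses are not given: they have to be found in the camera images.
- blank: the loose piece: hollow aluminium box section, 130 mm long (its y axis), 50 mm wide (x; grasp this width), 40 mm high, 4 mm walls, about 0.25 kg, lying on the bed; origin at the centre of its underside. At the start its +y end faces the fixed section with a gap of 20 mm or more, slightly askew.
- fixed_section: matching aluminium box section 110 mm long (y), 50 mm wide (x), 40 mm high, fixed on the bed; origin at the centre of its underside, on the bed's top. Butt against its -y end: with the seam closed the loose piece's origin lies at y = -120 mm, x = 0, z = 0 in this frame, axes parallel.
- bed: the fixed dark steel vacuum bed the sections lie on: a flat plate 150 (x) x 340 (y) x 20 mm thick; origin at the centre of its underside, at table height. The fixed section stands at its +y end.
- console: fixed grey console, 150 deep (x) x 200 wide (y) mm; origin: centre of its underside. Its face looks to -x (the robot), sloping 32 deg from level. A clear guard plate roofs it: underside at z = 254 mm, 5 mm thick, x = -40 to +75, y = -100 to +100 mm, on two posts at the rear. It bars a straight-down press: come in tilted along the button's axis, under the guard's front edge.
- button_top (a point): centre of the top of the black mushroom inch button (cap 60 mm across, 14 mm thick); moves with it. z axis points out along the button's axis (32 deg from vertical, towards the console's front); y runs level along the console's width. Press along -z. About 102 mm above the table, on the console's +y half.
- inch_button (a joint): travel of the inch button in m: 0 when free, 0.008 fully down. Momentary: it springs back when let go. It takes about 1.5 N to start and about 4.5 N to hold fully down.
- pointer (a joint): travel of the gauge's dark bar pointer in m, 0 to 0.003 at the start; it creeps along at about 0.01 m/s while the button is fully down (slower when part way down) and stays put when it is let go. The two raised marks stand at 0.022 and 0.046. It moves along the console's width, away from the button (-y).
- pointer_centre (a point): middle of the gauge's dark bar pointer (36 x 5 mm, upright on the slope), behind the clear window of the white strip gauge (86 mm wide, 50 mm high) beside the button on the sloped face
- oil_bottle: grey plastic oil bottle standing upright, 76 mm across, 150 mm tall; origin at the centre of its underside (a bystander: leave it)
- spray_can: aluminium spray can standing upright, 60 mm across, 140 mm tall; origin at the centre of its underside (a bystander: leave it)
- mug: white mug, 80 mm across, 90 mm tall; origin at the centre of its underside (a bystander: leave it)
- wrench: steel wrench lying flat, 170 mm long along its x axis (a bystander: leave it)
- screwdriver: screwdriver lying flat, 180 mm long along its x axis (a bystander: leave it)
- square: flat orange plastic set square, about 125 x 160 mm, 12 mm thick, lying on the table (a bystander: leave it)
- tape_measure: yellow tape measure, 35 x 60 x 32 mm, resting on top of the fixed section; origin at the centre of its underside (a bystander: leave it)
Not all that is in view belongs to the job. Leave any yellow look-alike of the console alone. What is shaped like the blank but red is not meant.

How it is judged (in metres and radians):
On the way, in this order (a step that is already met when the one before it is completed fails the run):
1. the loose section stands flush and in line against the fixed one, let go of (y of blank in the frame of fixed_section between -0.123 and -0.116 m and x of blank in the frame of fixed_section between -0.005 and 0.005 m and z of blank in the frame of fixed_section between -0.004 and 0.004 m and angle between the y axis of blank and the y axis of fixed_section, either way round below 0.05 rad and angle between blank's own z axis and vertical below 0.05 rad and contact force between the fingers and blank below 0.1 N), for 0.3 s.
2. the inch button is held down (past 6 mm of its 8 mm) for 2.5 s without letting up (value of joint inch_button above 0.006 m), for 2.5 s.
3. the inch button is released (value of joint inch_button below 0.001 m), for 0.2 s.
At the end, for the whole second after the job is handed in: The loose section lies flat on the bed at rest, its end within 3 mm of the fixed section's end, its sides within 5 mm of line and within 0.05 rad of parallel; the inch button is up again (under 1 mm) and the gauge pointer stands between the marks at 22 and 46 mm (about 2.2 to 4.5 s of holding) (y of blank in the frame of fixed_section between -0.123 and -0.116 m and x of blank in the frame of fixed_section between -0.005 and 0.005 m and z of blank in the frame of fixed_section between -0.004 and 0.004 m and angle between the y axis of blank and the y axis of fixed_section, either way round below 0.05 rad and angle between blank's own z axis and vertical below 0.05 rad and linear speed of blank below 0.01 m/s and value of joint inch_button below 0.001 m and value of joint pointer between 0.022 and 0.046 m); the robot touches nothing.
It fails at once if the pointer is driven past the second mark (held far too long) (value of joint pointer above 0.046 m).
It fails at once if a bystander is shoved more than 30 mm (distance of any of oil_bottle, spray_can, mug, wrench, screwdriver, square, tape_measure from where it was at the start of the episode above 0.03 m).
It also fails if it takes over 64 s, if anything falls off the work surface, if the arm or the gripper's body presses on something with over 40 N, if the wrist force passes 120 N, or if a joint passes its speed limit or range.

## Robot

A 6-joint arm with a two-finger parallel gripper is mounted at the origin on the work surface. World frame = base frame: x ahead of the robot, y to its left, z up, the work surface at z = 0. Lengths are in m, angles in degrees, forces in N, time in s.
With the tool pointing down it reaches from about 0.325 to 0.85 m from the base axis. Payload 15.5 kg.
Tool frame: the origin (TCP) lies midway between the tips of the shut fingers; the grasp point (between the pads) lies 19 mm behind it; z points along the fingers, y is the line along which they close (so a half turn about z gives the same grasp; the last joint's range is limited). The gripper opens to 91 mm and grips with 3 to 60 N. Pads are 32 mm wide; open, the fingers measure 118 mm over their backs; the gripper's body (76 mm by 178 mm) begins 60 mm behind the grasp point.
Start: joints at [-75.602, 28.281, 77.091, -0, 74.628, -5.472], TCP at [0.212, -0.588, 0.184] pointing down, gripper open.
Joint ranges: [-166.48, 166.48], [-47.26, 123.95], [12.59, 153.08], [-70.14, 250.14], [6.76, 159.57], [-176.63, 176.63]. Speed limits (degrees/s): [108.29, 108.29, 147.25, 172.46, 172.46, 172.46].

## Interface

Orientations are given as a 3x3 rotation matrix whose columns are the frame's x, y, z axes.
In Python, from bench import ctrl gives the robot as it stands. The module is installed in compiled form; this text tells all that it offers. Calls block until the motion is done:
- ctrl.goto(position, orientation): joint-space move of the TCP to a pose.
- ctrl.move_l(position, vel=0.15, ori=None, contact_N=None): straight line of the TCP; ori=None keeps the orientation; vel is the mean speed in m/s. With contact_N (N) it stops when the force on the tool has changed by that much, and returns True; else False.
- ctrl.movej(angles): joint-space move.
- ctrl.command_gripper(opening): opening from 0.0 (shut) to 1.0 (fully open); the grip force is fixed at half the most; returns when the fingers have stopped.
- ctrl.sleep(seconds).
- ctrl.ik(position, orientation): joint angles nearest the present ones, or None.
- ctrl.read_camera(name): name is "scene" or "top" or "wrist"; returns the picture (400x640x3 uint8, blue, green, red); there is no depth.
- ctrl.camera_params(name): a dict with "fx", "fy", "cx", "cy" (pixels), "pose" (4x4, takes a point from camera to world coordinates); the wrist camera has in their place "T_tool_cam" (4x4, takes a point from camera to tool coordinates, whose origin is the TCP and whose axes are the flange's). Camera axes: x right, y up, looking along -z (the intrinsics and any distortion apply to the point x, -y, -z); pixel columns grow to the right and rows downward; lengths in m; the calibration is good to about 2 mm. A picture is of the moment at which its call begins: read the wrist's pose just before it. camera_params takes no time and is no camera call.
A pose or a line that the arm cannot do raises ctrl.MotionError and nothing moves.
- ctrl.sign_off(): hands the job in; it is judged then, once.
Readings, each from a call of its own:
- ctrl.current_t(): time.
- ctrl.current_q(): joint angles.
- ctrl.current_dq(): joint speeds.
- ctrl.current_effort(): joint torques, N m.
- ctrl.current_tool_pos(): TCP position.
- ctrl.current_eef_rot(): TCP orientation.
- ctrl.current_contact_force(): force on the tool from outside, world axes, zero at the start.
- ctrl.current_wrist_torque(): the same for the moment, N m.
- ctrl.current_grip_width(): opening from 0.0 (shut) to 1.0 (fully open).
- ctrl.current_grasp_force(): force on a finger pad.
Only numpy, scipy, OpenCV 4.12 (cv2) and the standard library are available. Lean on these libraries where they do the work, as an engineer would, in place of code of your own. Each camera call takes 0.05 s, during which the arm holds its last target. There are 200 camera calls.

## Working session

There is one attempt and no reset: what is moved stays moved. The work goes in short steps, each a Python script; the robot and the scene stay as the last script left them, time stands still between calls to the robot, and variables do not carry over. Pictures are saved under pics/ and viewed, at most 10 in all, crops included, and the job is handed in when it is done.

```bash
mkdir -p pics; python3 - <<'E'
from bench import ctrl
import cv2,numpy as np
for n in("scene","top"):
    im=ctrl.read_camera(n);cv2.imwrite(f"pics/{n}0.png",im);p=ctrl.camera_params(n);print(n,{k:(np.round(v,4).tolist() if k=="pose" else v) for k,v in p.items()})
print(ctrl.camera_params("wrist"))
E
```

```text
scene {'fx': 459.23681840645486, 'fy': 459.23681840645486, 'cx': 312.5150772167896, 'cy': 200.59050209626474, 'pose': [[0.2398, -0.6314, 0.7375, 1.4919], [0.9707, 0.1685, -0.1713, -0.2366], [-0.0161, 0.7569, 0.6533, 0.9719], [0.0, 0.0, 0.0, 1.0]]}
top {'fx': 400.75266371507587, 'fy': 400.75266371507587, 'cx': 320.3970894330709, 'cy': 200.47200915805408, 'pose': [[0.024, 0.988, -0.1528, 0.3208], [-0.9995, 0.0209, -0.022, -0.0007], [-0.0185, 0.1532, 0.988, 1.2549], [0.0, 0.0, 0.0, 1.0]]}
{'fx': 315.40531157463556, 'fy': 315.40531157463556, 'cx': 317.168938433651, 'cy': 199.0806428009709, 'T_tool_cam': array([[ 4.70222498e-04,  9.59432183e-01,  2.81939116e-01,
         7.88000079e-02],
       [ 9.99999825e-01, -5.52587927e-04,  2.12628266e-04,
         3.58510853e-04],
       [ 3.59798553e-04,  2.81938967e-01, -9.59432275e-01,
        -2.01854318e-01],
       [ 0.00000000e+00,  0.00000000e+00,  0.00000000e+00,
         1.00000000e+00]])}
```

View pics/top0.png

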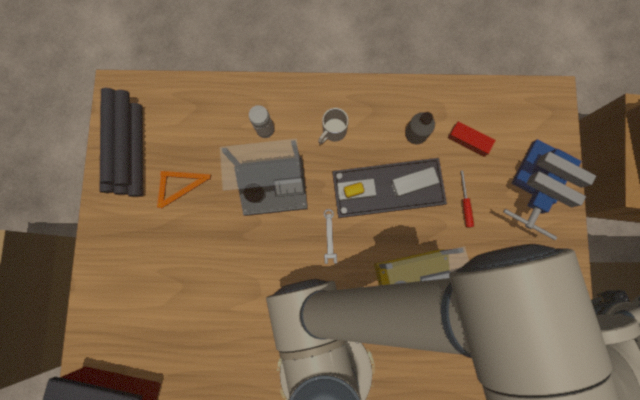

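View pics/scene0.png

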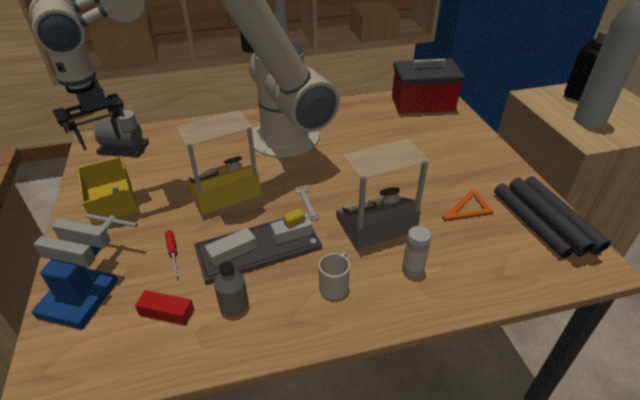

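The top view shows the grey console (button about (255,192), gauge (288,187)), the bed centred at about (388,187), the fixed section at (356,190) carrying the yellow tape, and the blank at (415,180). The decoys are the yellow console at (415,270) and the red block at (472,138). Next I'll get coarse positions, then a closer wrist view.

```bash
cat > h.py <<'E'
from bench import ctrl
import cv2,numpy as np
def cam(n):
    p=ctrl.camera_params(n)
    if n=="wrist":
        T=np.eye(4);T[:3,:3]=ctrl.current_eef_rot();T[:3,3]=ctrl.current_tool_pos();T=T@p["T_tool_cam"]
    else: T=np.array(p["pose"])
    return p,T
def ray(c,uv):
    p,T=c;d=T[:3,:3]@np.array([(uv[0]-p["cx"])/p["fx"],-(uv[1]-p["cy"])/p["fy"],-1.]);return T[:3,3],d/np.linalg.norm(d)
def plane(c,uv,z):
    o,d=ray(c,uv);return o+d*(z-o[2])/d[2]
def proj(c,P):
    p,T=c;q=T[:3,:3].T@(np.asarray(P)-T[:3,3]);return np.array([p["cx"]-p["fx"]*q[0]/q[2],p["cy"]+p["fy"]*q[1]/q[2]])
def down(yaw): # tool x axis at yaw (deg) in world, z down
    c,s=np.cos(np.radians(yaw)),np.sin(np.radians(yaw));return np.array([[c,s,0],[s,-c,0],[0,0,-1.]])
E
python3 - <<'E'
from h import *
c=cam("top")
for n,uv,z in [("bedTL",(334,172),.02),("bedTR",(440,160),.02),("bedBR",(446,206),.02),("bedBL",(338,217),.02),("blank",(415,180),.06),("fixed",(357,189),.06),("button",(254,192),.1),("gauge",(289,187),.1),("consFL",(243,214),.03),("consFR",(306,208),.03),("oil",(423,120),.15),("mug",(335,122),.09)]: print(n,plane(c,uv,z).round(3))
R=ctrl.current_eef_rot();print(R.round(3))
for x,y,z in[(.42,-.2,.3),(.42,-.1,.3),(.38,.1,.3)]:
  for yw in(0,90,-90,180): print(x,y,yw,ctrl.ik([x,y,z],down(yw)))
E
```

```text
bedTL [ 0.603 -0.014  0.02 ]
bedTR [ 0.649 -0.347  0.02 ]
bedBR [ 0.503 -0.362  0.02 ]
bedBL [ 0.461 -0.029  0.02 ]
blank [ 0.574 -0.259  0.06 ]
fixed [ 0.543 -0.084  0.06 ]
button [0.52  0.221 0.1  ]
gauge [0.537 0.118 0.1  ]
consFL [0.463 0.265 0.03 ]
consFR [0.486 0.07  0.03 ]
oil [ 0.731 -0.265  0.15 ]
mug [ 0.743 -0.013  0.09 ]
[[ 0.94   0.34  -0.   ]
 [ 0.34  -0.94   0.001]
 [ 0.    -0.001 -1.   ]]
0.42 -0.2 0 [-3.28243248e+01  9.05182751e+00  8.78449011e+01 -2.54444375e-14
  8.31032714e+01  5.71756752e+01]
0.42 -0.2 90 [-3.28243248e+01  9.05182751e+00  8.78449011e+01 -2.54444375e-14
  8.31032714e+01 -3.28243248e+01]
0.42 -0.2 -90 [-3.28243248e+01  9.05182751e+00  8.78449011e+01 -2.54444375e-14
  8.31032714e+01  1.47175675e+02]
0.42 -0.2 180 [-3.28243248e+01  9.05182751e+00  8.78449011e+01 -2.54444375e-14
  8.31032714e+01 -1.22824325e+02]
0.42 -0.1 0 [-2.13272806e+01  5.96690875e+00  9.15862087e+01 -2.54444375e-14
  8.24468826e+01  6.86727194e+01]
0.42 -0.1 90 [-2.13272806e+01  5.96690875e+00  9.15862087e+01 -2.54444375e-14
  8.24468826e+01 -2.13272806e+01]
0.42 -0.1 -90 [-2.13272806e+01  5.96690875e+00  9.15862087e+01 -2.54444375e-14
  8.24468826e+01  1.58672719e+02]
0.42 -0.1 180 [-2.13272806e+01  5.96690875e+00  9.15862087e+01 -2.54444375e-14
  8.24468826e+01 -1.11327281e+02]
0.38 0.1 0 [ 6.01938082e+00  2.31381210e+00  9.56705659e+01 -2.54444375e-14
  8.20156220e+01  9.60193808e+01]
0.38 0.1 90 [ 6.01938082e+00  2.31381210e+00  9.56705659e+01 -2.54444375e-14
  8.20156220e+01  6.01938082e+00]
0.38 0.1 -90 [ 6.01938082e+00  2.31381210e+00  9.56705659e+01 -2.54444375e-14
  8.20156220e+01 -1.73980619e+02]
0.38 0.1 180 [ 6.01938082e+00  2.31381210e+00  9.56705659e+01 -2.54444375e-14
  8.20156220e+01 -8.39806192e+01]
```

```bash
python3 - <<'E'
from h import *
ctrl.goto([.565,-.19,.22],down(97.9))
c=cam("wrist");im=ctrl.read_camera("wrist");cv2.imwrite("pics/w1.png",im);np.savez("w1.npz",T=c[1])
print(ctrl.current_t(),ctrl.current_tool_pos())
E
```

```text
2.075 [ 0.56474358 -0.19093751  0.21990541]
```

View pics/w1.png

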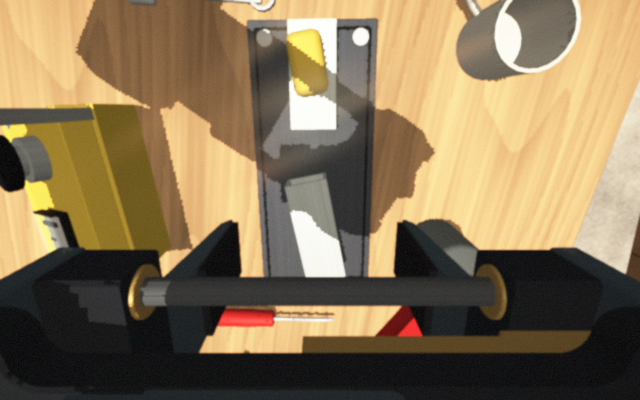

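The wrist view shows the fixed section with its near end at row 130, columns 289–337, and the tape on top of it. The blank's far end is around (288–325, 178), partly in shadow, and its near end is hidden by the gripper. I'll back off along the bed to see all of the blank.

```bash
python3 - <<'E'
from h import *
ctrl.move_l([.580,-.29,.22],vel=.2)
c=cam("wrist");im=ctrl.read_camera("wrist");cv2.imwrite("pics/w2.png",im);np.savez("w2.npz",T=c[1])
cr=im[20:220,230:430];g=(255*(cr/255.)**.5).astype(np.uint8)
cv2.imwrite("pics/w2c.png",cv2.resize(g,None,fx=3,fy=3,interpolation=cv2.INTER_CUBIC))
print(ctrl.current_t(),ctrl.current_tool_pos())
E
```

```text
2.7833 [ 0.57972264 -0.28897674  0.21991759]
```

View pics/w2c.png

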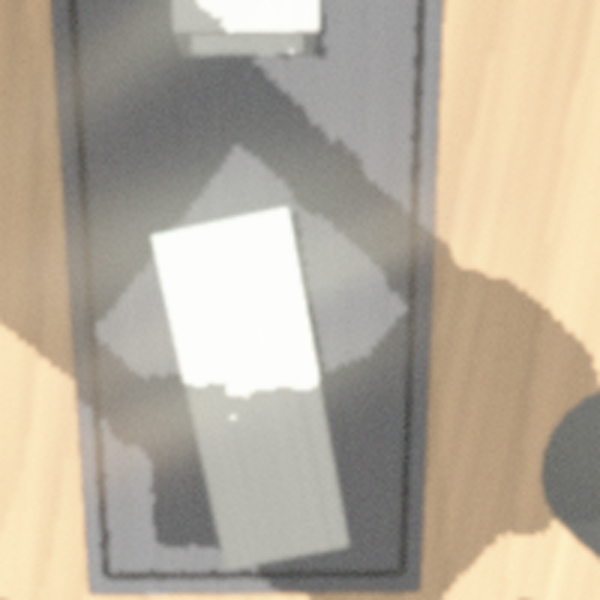

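In the crop (3×, offset (230,20)) the blank's top corners are at (152,235), (290,207), (350,547) and (220,572). The fixed section's near top edge runs (172,32)–(321,31). I'll refine those edges to sub-pixel and cast them onto z = 0.06.

```bash
cat >> h.py <<'E'
from scipy.ndimage import map_coordinates,gaussian_filter
def edge(im,a,b,half=3,trim=.12):
    """refine a hand-picked edge: strongest gradient across the segment, robust line; returns (point, dir)"""
    g=gaussian_filter(im.astype(float).sum(2),.7);a,b=np.array(a,float),np.array(b,float)
    d=(b-a)/np.linalg.norm(b-a);n=np.array([-d[1],d[0]]);s=np.arange(-half,half+.01,.1);P=[]
    for t in np.linspace(trim,1-trim,40):
        q=a+t*(b-a)+s[:,None]*n;v=np.abs(np.gradient(map_coordinates(g,[q[:,1],q[:,0]],order=1)))
        i=v.argmax()
        if 0<i<len(s)-1: P.append(q[i])
    l=cv2.fitLine(np.array(P,np.float32),cv2.DIST_HUBER,0,.01,.01).ravel();return l[2:],l[:2]
def isect(l,m):
    t=np.linalg.solve(np.c_[l[1],-m[1]],m[0]-l[0]);return l[0]+t[0]*l[1]
def quad(im,c,P,z,**k):
    E=[edge(im,P[i],P[(i+1)%4],**k) for i in range(4)]
    return np.array([plane(c,isect(E[i-1],E[i]),z) for i in range(4)])
E
python3 - <<'E'
from h import *
p=ctrl.camera_params("wrist")
c1=(p,np.load("w1.npz")["T"]);c2=(p,np.load("w2.npz")["T"])
i1=cv2.imread("pics/w1.png");i2=cv2.imread("pics/w2.png")
f=lambda P:[(230+x/3,20+y/3) for x,y in P]
deg=lambda v:np.degrees(np.arctan2(v[1],v[0]))
def rep(n,Q):
    print(n,Q[:,:2].round(4).tolist(),"centre",Q.mean(0).round(4),"sides",[round(float(np.linalg.norm(Q[i]-Q[i-1])),4) for i in range(4)],"yaw",deg(Q[0]-Q[3]),deg(Q[1]-Q[2]))
B=quad(i2,c2,f([(152,235),(290,207),(350,547),(220,572)]),.06);rep("blank",B)
F=quad(i1,c1,[(288,19),(337,19),(337,130),(289,130)],.06,half=2.5);rep("fixed w1",F)
E=f([(172,32),(321,31)]);
print("fixed near w2",[plane(c2,e,.06).round(4) for e in E])
# bed edges
for n,c,im,a,b in[("L1",c1,i1,(249,25),(262,270)),("R1",c1,i1,(377,25),(370,270)),("L2",c2,i2,f([(52,0)])[0],f([(92,590)])[0]),("R2",c2,i2,f([(443,0)])[0],f([(418,590)])[0])]:
    l=edge(im,a,b); A,Bq=[plane(c,l[0]+t*l[1]*np.sign(l[1][1]),.02) for t in(80,-80)];print(n,A.round(4),Bq.round(4),deg(Bq-A))
E
```

```text
blank [[0.5255, -0.2073], [0.5741, -0.1906], [0.6166, -0.3143], [0.5693, -0.3318]] centre [ 0.5714 -0.261   0.06  ] sides [0.132, 0.0515, 0.1308, 0.0504] yaw 109.42037646296063 108.9488169413644
fixed w1 [[0.5103, -0.031], [0.5609, -0.0227], [0.576, -0.1339], [0.5256, -0.1416]] centre [ 0.5432 -0.0823  0.06  ] sides [0.1117, 0.0512, 0.1123, 0.051] yaw 97.87199125503317 97.77944549869406
fixed near w2 [array([ 0.5267, -0.1406,  0.06  ]), array([ 0.5775, -0.1332,  0.06  ])]
L1 [ 0.4963 -0.2749  0.02  ] [ 0.4667 -0.0761  0.02  ] 98.45755330858735
R1 [ 0.6441 -0.2483  0.02  ] [ 0.6138 -0.0509  0.02  ] 98.73967815366979
L2 [ 0.505  -0.3341  0.02  ] [ 0.4768 -0.1449  0.02  ] 98.48226114859514
R2 [ 0.6547 -0.3181  0.02  ] [ 0.6252 -0.1278  0.02  ] 98.80745887762491
```

```bash
python3 - <<'E'
from h import *
Y=98.3;u=np.array([np.cos(np.radians(Y)),np.sin(np.radians(Y)),0])
S=np.array([.5515,-.1373,0]);R=down(109.3)
ctrl.goto([.5714,-.261,.12],R)
ctrl.move_l([.5714,-.261,.027],vel=.08,contact_N=12)
print(ctrl.current_tool_pos())
ctrl.command_gripper(0.3);print("grip",ctrl.current_grip_width(),ctrl.current_grasp_force())
ctrl.move_l([.5714,-.261,.032],vel=.04)
P=S-(.065+.012)*u
ctrl.move_l([P[0],P[1],.032],vel=.06,ori=down(Y))
ctrl.move_l([P[0],P[1],.0275],vel=.03)
c=cam("wrist");im=ctrl.read_camera("wrist");cv2.imwrite("pics/w3.png",im);np.savez("w3.npz",T=c[1])
cv2.imwrite("pics/w3g.png",(255*(im/255.)**.5).astype(np.uint8))
print(ctrl.current_t(),ctrl.current_tool_pos(),ctrl.current_contact_force())
E
```

```text
[ 0.57175028 -0.26121002  0.02754153]
grip 0.5414446957883676 30.000040233135223
6.8917 [ 0.56243582 -0.21354079  0.02727203] [-0.0764454  -0.20524308 -1.74166782]
```

View pics/w3g.png

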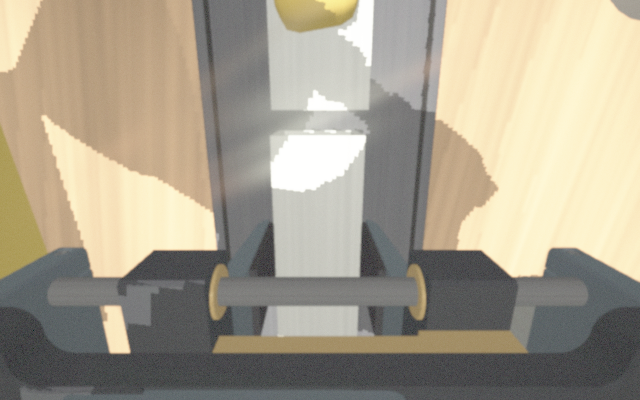

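The gap is now even: the fixed section's near top edge is at row 110, columns 271–368, and the blank's end is at row 133, columns 272–366. I'll measure the lateral and angular offset, then close the gap on contact.

```bash
cat > m.py <<'E'
from h import *
def meas(im,c,Y,fx,bl,yf,yb):
    """side edges of fixed (fx: L,R columns pairs) and blank -> yaw and lateral centre"""
    out=[]
    for segs in(fx,bl):
        L=[]
        for a,b in segs:
            l=edge(im,a,b,half=4,trim=.05);q=[isect(l,((0,r),(1,0)) if 0 else (np.array([0.,r]),np.array([1.,0]))) for r in(a[1],b[1])]
            L.append([plane(c,x,.06)[:2] for x in q])
        L=np.array(L);yw=[np.degrees(np.arctan2(*(s[0]-s[1])[::-1])) for s in L]
        m=L.mean(0);out.append((np.round(yw,2),m.round(4),np.linalg.norm(L[0]-L[1],axis=1).round(4)));print(out[-1])
    return out
E
python3 - <<'E'
from m import *
c=(ctrl.camera_params("wrist"),np.load("w3.npz")["T"]);im=cv2.imread("pics/w3g.png")
o=meas(im,c,98.3,[((269,40),(271,105)),((373,40),(368,105))],[((272,140),(273,215)),((365,140),(363,215))],0,0)
n=np.array([np.sin(np.radians(98.3)),-np.cos(np.radians(98.3))])
print("lateral",[(q@n).round(4) for _,m,_ in o for q in m])
E
```

```text
(array([98.83, 97.7 ]), array([[ 0.5468, -0.1045],
       [ 0.5512, -0.1345]]), array([0.051 , 0.0504]))
(array([98.45, 98.56]), array([[ 0.5524, -0.1522],
       [ 0.5586, -0.1938]]), array([0.0508, 0.0509]))
lateral [np.float64(0.526), np.float64(0.526), np.float64(0.5246), np.float64(0.5248)]
```

```bash
python3 - <<'E'
from m import *
Y=98.3;u=np.array([np.cos(np.radians(Y)),np.sin(np.radians(Y)),0]);n=np.array([u[1],-u[0],0])
p=ctrl.current_tool_pos()+.0013*n
ctrl.move_l(p,vel=.02)
print("hit",ctrl.move_l(p+.022*u,vel=.015,contact_N=6),(ctrl.current_tool_pos()-p)@u,ctrl.current_contact_force())
ctrl.command_gripper(.85);print(ctrl.current_grasp_force())
ctrl.sleep(.2)
q=ctrl.current_tool_pos();ctrl.move_l([q[0],q[1],.12],vel=.12)
q=q-.10*u;ctrl.move_l([q[0],q[1],.16],vel=.2)
c=cam("wrist");im=ctrl.read_camera("wrist");np.savez("w4.npz",T=c[1])
g=(255*(im/255.)**.5).astype(np.uint8);cv2.imwrite("pics/w4g.png",g)
cv2.imwrite("pics/w4c.png",cv2.resize(g[0:240,200:440],None,fx=2.5,fy=2.5))
print(ctrl.current_t(),ctrl.current_tool_pos())
E
```

```text
hit True 0.012875422243638694 [ 0.91656395 -2.98147948 -1.81604506]
0.0
10.525 [ 0.57521486 -0.29790983  0.15913014]
```

View pics/w4c.png

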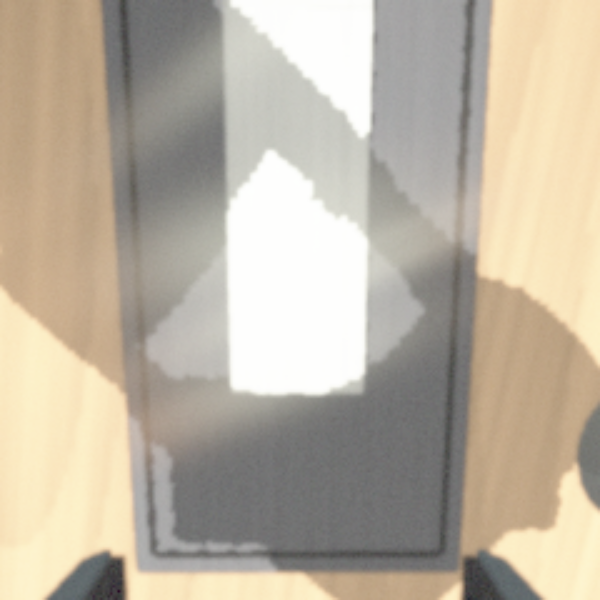

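The sections are butted with no visible gap and in line. Now the console: I'll check reachability of the tilted approach poses.

```bash
cat >> h.py <<'E'
def tilt(yaw,sgn=-1,t=32):
    """tool z = into the button; sgn=-1: tool x towards console front (down the slope)"""
    cx=np.array([np.cos(np.radians(yaw)),np.sin(np.radians(yaw)),0]);k=np.array([0,0,1.]);t=np.radians(t)
    z=np.sin(t)*cx-np.cos(t)*k;x=sgn*(np.cos(t)*cx+np.sin(t)*k);return np.c_[x,np.cross(z,x),z]
E
python3 - <<'E'
from h import *
b=np.array([.52,.221,.102])
for s in(-1,1):
  R=tilt(6.7,s)
  for d in(0,.1,.15):
    q=ctrl.ik(b-R[:,2]*d,R);print(s,d,None if q is None else np.round(q,1))
print(np.round(ctrl.current_q(),1))
E
```

```text
-1 0 [ 22.6  23.2 120.1 -56.   10.1 -20.8]
-1 0.1 [ 25.2   9.5 119.6 -26.3  22.4 -49.6]
-1 0.15 [ 26.8   2.9 118.1 -21.2  30.4 -54.2]
1 0 [ 22.6  23.2 120.1 -56.   10.1 159.2]
1 0.1 [ 25.2   9.5 119.6 -26.3  22.4 130.4]
1 0.15 [ 26.8   2.9 118.1 -21.2  30.4 125.8]
[-32.7  31.5  75.2  -0.   73.4 -41. ]
```

```bash
python3 - <<'E'
from h import *
ctrl.move_l([.45,-.2,.33],vel=.25)
b=np.array([.52,.221,.102]);R=tilt(6.7)
t=b-R[:,2]*.15
ctrl.goto(t,R)
c=cam("wrist");im=ctrl.read_camera("wrist");cv2.imwrite("pics/w5.png",im);np.savez("w5.npz",T=c[1])
print(ctrl.current_t(),ctrl.current_tool_pos(),t,proj(c,b))
for tl in(32,28,25,20):
  for d in(.03,0,-.012):
    R=tilt(6.7,-1,tl);B=tilt(6.7)[:,2];q=ctrl.ik(b-B*d,R);print(tl,d,None if q is None else np.round(q,1))
E
```

```text
13.225 [0.44192928 0.21121406 0.22942707] [0.44105496 0.21172609 0.22920721] [318.04123449 179.18212194]
32 0.03 [ 23.3  19.1 120.4 -42.4  13.  -34.1]
32 0 [ 22.6  23.2 120.1 -56.   10.1 -20.8]
32 -0.012 [ 22.4  24.8 120.  -63.1   9.2 -13.9]
28 0.03 [ 22.3  18.7 116.8 -23.   18.8 -54.2]
28 0 [ 21.7  22.6 116.6 -27.3  15.3 -50.2]
28 -0.012 [ 21.5  24.1 116.4 -29.5  14.1 -48.1]
25 0.03 [ 21.6  18.7 114.1 -15.7  23.8 -62. ]
25 0 [ 21.   22.4 113.9 -17.6  20.3 -60.4]
25 -0.012 [ 20.8  23.9 113.7 -18.5  19.  -59.6]
20 0.03 [ 20.5  19.2 109.6  -8.9  32.  -69.4]
20 0 [ 20.   22.8 109.4  -9.5  28.7 -69.1]
20 -0.012 [ 19.9  24.2 109.2  -9.7  27.5 -69. ]
```

View pics/w5.png

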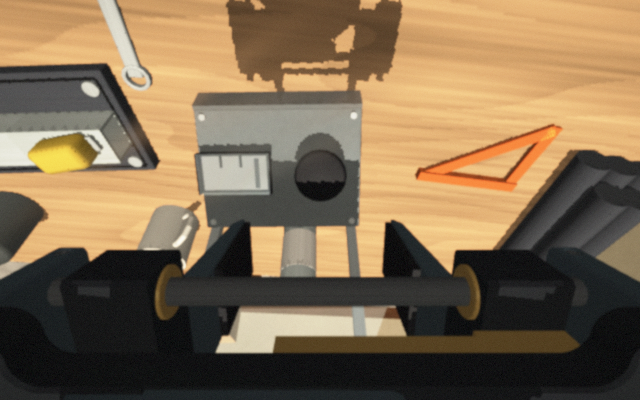

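The view (upside down, up = console front) shows the cap's top centred at about (320.5,176), near the predicted (318,179). The console front edge is level at row 104, so the yaw is right. The gauge is at (233,173) with its pointer at the button side. I'll press guarded by force: find contact, press to the stop, hold and release.

```bash
python3 - <<'E'
from h import *
c=(ctrl.camera_params("wrist"),np.load("w5.npz")["T"])
b=plane(c,(320.5,176),.102);print("button",b.round(4))
A=-tilt(6.7)[:,2];R=tilt(6.7,-1,30)
ctrl.command_gripper(0)
ctrl.goto(b+A*.08,R)
ctrl.move_l(b+A*.012,vel=.08);ctrl.sleep(.3)
f0=np.array(ctrl.current_contact_force());F=lambda:round(float((np.array(ctrl.current_contact_force())-f0)@A),2)
D=lambda:round(float((ctrl.current_tool_pos()-b)@A),4)
h=ctrl.move_l(b-A*.006,vel=.01,contact_N=1.0);d1=D();print("touch",h,d1,F())
h2=ctrl.move_l(b-A*.016,vel=.014,contact_N=8);t=ctrl.current_t();d2=D();print("bottom",h2,d2,F(),t)
if h2 and d1-d2>.0055:
    ctrl.sleep(1.4);print(F(),D());ctrl.sleep(1.4);print(F(),D())
else: print("ABORT")
ctrl.move_l(b+A*.03,vel=.08);print(ctrl.current_t(),F())
ctrl.move_l(b+A*.15,vel=.15)
c=cam("wrist");im=ctrl.read_camera("wrist");np.savez("w6.npz",T=c[1])
g=(255*(im/255.)**.6).astype(np.uint8);cv2.imwrite("pics/w6c.png",cv2.resize(g[80:240,180:380],None,fx=3,fy=3))
print(ctrl.current_t())
E
```

```text
button [0.5147 0.2232 0.102 ]
touch False -0.006 -0.3
bottom False -0.016 0.4 18.9167
ABORT
19.6417 -0.06
20.6417
```

View pics/w6c.png

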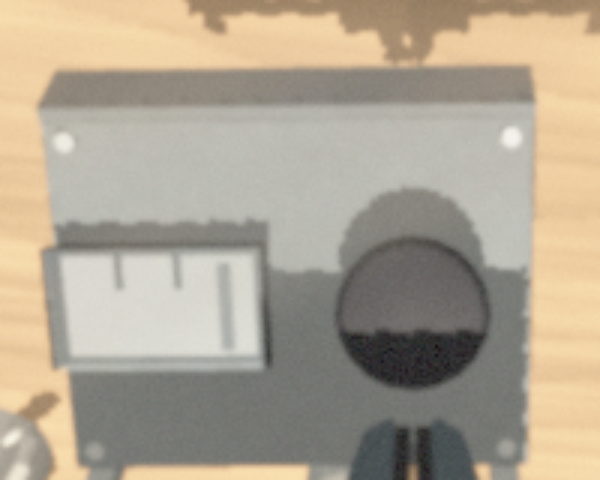

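The press never touched the button (0.4 N), so the cap top is lower or further off than my single-view estimate. The pointer hasn't moved. The cap is at full-image (317.3,184.3) in this view. I'll triangulate it across the wrist and top views.

```bash
python3 - <<'E'
from h import *
p=ctrl.camera_params("wrist");c5=(p,np.load("w5.npz")["T"]);c6=(p,np.load("w6.npz")["T"]);ct=cam("top");cs=cam("scene")
b=np.array([.5147,.2232,.102]);print("b in w6",proj(c6,b),"top",proj(ct,b),"scene",proj(cs,b))
def tri(L):
    A=0;r=0
    for c,uv in L:
        o,d=ray(c,uv);M=np.eye(3)-np.outer(d,d);A=A+M;r=r+M@o
    return np.linalg.solve(A,r)
v5=(c5,(320.5,176));v6=(c6,(317.3,184.3));vt=(ct,(254.5,192))
for n,L in[("5+top",[v5,vt]),("6+top",[v6,vt]),("all",[v5,v6,vt])]:
    P=tri(L);print(n,P.round(4),[(proj(c,P)-uv).round(1) for c,uv in L])
tcp=ctrl.current_tool_pos();print("tcp in w6",proj(c6,tcp),tcp)
a=cv2.imread("pics/top0.png")[165:225,225:320];s=cv2.imread("pics/scene0.png")[170:250,330:430]
a=cv2.resize(a,(475*1,300));s=cv2.resize(s,(300*1,240));o=np.zeros((300,780,3),np.uint8);o[:,:475]=a;o[:240,480:]=s
cv2.imwrite("pics/tc.png",(255*(o/255.)**.6).astype(np.uint8))
E
```

```text
b in w6 [317.64640929 184.83866952] top [252.86176672 193.7814059 ] scene [388.40217868 188.46663326]
5+top [0.5217 0.2222 0.0941] [array([-1.6, -0.5]), array([-0.7, -0.1])]
6+top [0.5219 0.222  0.093 ] [array([-1.3, -0.4]), array([-0.6, -0.1])]
all [0.5218 0.2227 0.0937] [array([-1.2, -0.6]), array([-0.8,  0. ]), array([-0.8, -0.1])]
tcp in w6 [317.7066038  228.00649592] [0.4358032  0.21375028 0.22833228]
```

View pics/tc.png

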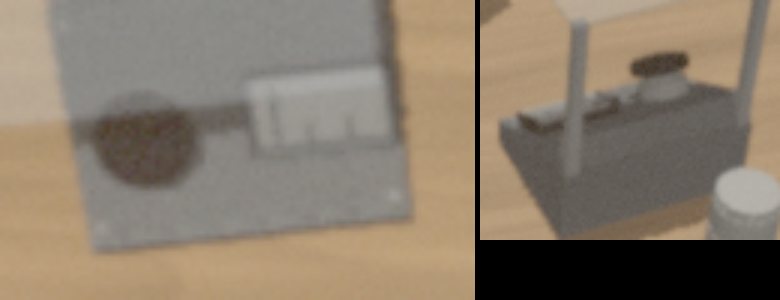

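```bash
python3 - <<'E'
from h import *
b=np.array([.5215,.2225,.0937]);A=-tilt(6.7)[:,2];R=tilt(6.7,-1,29)
print(np.round(ctrl.ik(b-A*.02,R),1))
ctrl.goto(b+A*.05,R)
ctrl.move_l(b+A*.012,vel=.08);ctrl.sleep(.3)
f0=np.array(ctrl.current_contact_force());F=lambda:round(float((np.array(ctrl.current_contact_force())-f0)@A),2)
D=lambda:round(float((ctrl.current_tool_pos()-b)@A),4)
h=ctrl.move_l(b-A*.015,vel=.01,contact_N=1.2);d1=D();print("touch",h,d1,F())
if h:
    h2=ctrl.move_l(b+A*(d1-.013),vel=.014,contact_N=8);d2=D();print("bottom",h2,d2,F(),ctrl.current_t())
    if h2 and d1-d2>.0055:
        ctrl.sleep(1.4);print(F(),D());ctrl.sleep(1.4);print(F(),D())
    else: print("ABORT")
ctrl.move_l(b+A*.03,vel=.08);print(ctrl.current_t(),F())
ctrl.move_l(b+A*.15,vel=.15)
c=cam("wrist");im=ctrl.read_camera("wrist");np.savez("w7.npz",T=c[1])
g=(255*(im/255.)**.6).astype(np.uint8);cv2.imwrite("pics/w7c.png",cv2.resize(g[80:240,180:380],None,fx=3,fy=3))
print(ctrl.current_t())
E
```

```text
[ 21.6  26.4 117.3 -41.8  10.8 -35.6]
touch False -0.015 1.21
25.6417 0.83
26.6417
```

View pics/w7c.png

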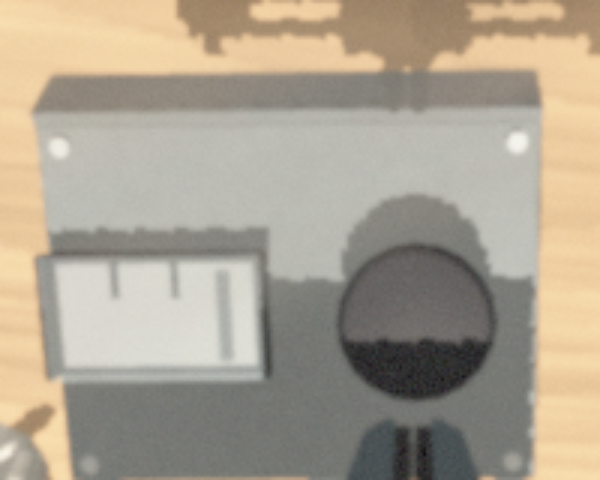

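The pointer is still unmoved (about (224,315) in the crop, marks at 113 and 174), so the button has not been pressed. My ten pictures are used, so from here I work from numbers only. First I'll check the gripper state and the cap's range by several independent measures.

```bash
python3 - <<'E'
from h import *
print("grip",ctrl.current_grip_width(),ctrl.current_t(),np.round(ctrl.current_contact_force(),2))
p=ctrl.camera_params("wrist");c5=(p,np.load("w5.npz")["T"]);c7=(p,np.load("w7.npz")["T"])
A=-tilt(6.7)[:,2];P=np.array([.5215,.2225,.0937])
for n,c,uv,im in[("5",c5,(320.5,176),cv2.imread("pics/w5.png")),("7",c7,(319,187),None)]:
    if im is None: im=(255*(cv2.resize(cv2.imread("pics/w7c.png"),(200,160),interpolation=cv2.INTER_AREA)/255.)**(1/.6)).astype(np.uint8); off=(180,80)
    else: off=(0,0)
    g=im.astype(int).sum(2);x,y=int(uv[0]-off[0]),int(uv[1]-off[1])
    print(n,"row",g[y+6,x-34:x+36].tolist());print("col",g[y-34:y+36,x].tolist())
    print("proj P",proj(c,P),"proj old",proj(c,[.5147,.2232,.102]))
    T=c[1];print("depth P",-(T[:3,:3].T@(P-T[:3,3]))[2])
cs=cam("scene");print("scene P",proj(cs,P),"P-15",proj(cs,P-.015*A),"rim",[proj(cs,P+.03*s*np.array([-.117,.993,0])).round(1).tolist() for s in(1,-1)])
im=cv2.imread("pics/scene0.png").astype(int).sum(2)
for r in range(180,202): print(r,im[r,374:410].tolist())
E
```

```text
grip 0.008258758988781019 26.6417 [-0.9   0.64  0.15]
5 row [219, 218, 214, 229, 216, 221, 211, 220, 183, 123, 78, 74, 65, 74, 86, 83, 102, 127, 142, 138, 121, 72, 50, 49, 63, 75, 72, 74, 80, 83, 95, 111, 139, 136, 117, 62, 39, 55, 60, 77, 85, 80, 71, 90, 84, 113, 138, 140, 105, 77, 54, 56, 66, 66, 80, 81, 78, 67, 80, 140, 201, 219, 231, 223, 226, 216, 224, 217, 218, 224]
col [264, 266, 272, 269, 269, 255, 238, 217, 168, 155, 177, 187, 198, 180, 200, 192, 183, 192, 182, 181, 189, 189, 191, 177, 192, 200, 189, 180, 179, 183, 195, 188, 194, 190, 203, 202, 204, 202, 185, 158, 117, 80, 43, 29, 56, 45, 41, 54, 46, 51, 32, 40, 31, 52, 39, 49, 38, 50, 73, 147, 197, 204, 219, 220, 217, 215, 215, 222, 212, 212]
proj P [319.15660682 175.1751748 ] proj old [320.52758305 176.01687787]
depth P 0.3665863688846954
7 row [206, 208, 211, 211, 212, 215, 201, 162, 109, 78, 89, 104, 113, 130, 130, 130, 122, 126, 139, 140, 110, 85, 79, 75, 102, 125, 135, 138, 140, 132, 133, 137, 147, 150, 121, 87, 70, 74, 81, 100, 125, 131, 132, 142, 132, 141, 147, 155, 139, 100, 73, 68, 84, 98, 120, 130, 123, 102, 99, 1
[... 3878 characters left out ...]
 255, 216, 186, 178, 184, 187, 202, 206, 205, 216, 226, 221, 222, 225, 224, 219, 214, 194, 164, 160, 161, 143, 149, 147, 173, 201, 208, 223, 238]
199 [288, 284, 268, 244, 248, 244, 244, 236, 193, 183, 179, 191, 196, 201, 210, 212, 227, 229, 232, 230, 227, 228, 214, 212, 204, 169, 128, 131, 130, 121, 124, 124, 138, 124, 136, 158]
200 [255, 256, 246, 240, 232, 229, 228, 216, 175, 172, 180, 194, 209, 212, 217, 214, 227, 225, 228, 221, 230, 222, 217, 206, 186, 158, 121, 126, 127, 124, 113, 124, 112, 122, 128, 123]
201 [212, 214, 220, 232, 239, 219, 187, 172, 131, 151, 190, 202, 204, 208, 222, 222, 228, 227, 226, 228, 223, 216, 192, 174, 168, 138, 129, 130, 122, 120, 110, 128, 111, 113, 119, 124]
```

The scene view says the cap sits a little higher and the wrist view a little lower, and the force baseline drifts by about 1 N. I'll keep going along the axis in small force-logged steps. I hold only if I see the spring profile (soft travel, then a hard stop).

```bash
cat > press.py <<'E'
from h import *
def press(b,tl,start,end,step=.0015,hold=2.8,yaw=6.7):
    A=-tilt(yaw)[:,2];R=tilt(yaw,-1,tl)
    ctrl.goto(b+A*.05,R);ctrl.move_l(b+A*start,vel=.08);ctrl.sleep(.3)
    f0=np.array(ctrl.current_contact_force());V=lambda:np.array(ctrl.current_contact_force())-f0
    d=start;first=None;log=[]
    while d>end:
        d-=step;ctrl.move_l(b+A*d,vel=.02);v=V();f=v@A;log.append((round(d*1e3,1),round(float((ctrl.current_tool_pos()-b)@A)*1e3,1),v.round(1).tolist()))
        if f>1.4 and first is None:first=d
        if f<1.0:first=None
        if np.linalg.norm(v)>7:break
    ok=first is not None and np.linalg.norm(v)>7 and first-d>.0045
    t=ctrl.current_t()
    if ok: ctrl.sleep(hold);print("held",V().round(1))
    ctrl.move_l(b+A*.03,vel=.08);ctrl.move_l(b+A*.12,vel=.15)
    print(ok,first,d,t,ctrl.current_t())
    for l in log:print(*l)
E
python3 - <<'E'
from press import *
press(np.array([.5215,.2225,.0937]),27,-.004,-.036)
E
```

```text
held [-13.7  -1.2  19.9]
True -0.019 -0.028000000000000008 32.25 36.675
-5.5 -5.6 [-0.2, -0.8, -1.3]
-7.0 -7.1 [-0.6, -0.1, -0.9]
-8.5 -8.6 [-0.3, -0.5, -0.4]
-10.0 -10.1 [-0.5, -0.3, 0.1]
-11.5 -11.6 [-1.1, 0.5, 1.3]
-13.0 -13.1 [-0.3, 0.7, 0.7]
-14.5 -14.6 [-0.5, -0.1, 0.1]
-16.0 -16.1 [-0.2, -0.5, 0.1]
-17.5 -17.6 [-0.4, 0.3, -0.4]
-19.0 -19.0 [-1.1, -0.7, 1.4]
-20.5 -20.6 [-1.7, 0.3, 2.1]
-22.0 -22.1 [-1.4, -0.3, 1.5]
-23.5 -23.6 [-3.1, 0.0, 3.0]
-25.0 -25.1 [-2.5, 0.0, 2.4]
-26.5 -26.6 [-2.5, 1.4, 3.9]
-28.0 -27.4 [-12.8, -1.4, 20.3]
```

That is the button's spring curve: about 1.5 N at the start, about 4.5 N before the stop, then a hard stop held for 2.8 s along its axis. I'll check the pointer numerically from the same viewpoint as before, and the seam as well.

```bash
python3 - <<'E'
from h import *
b=np.array([.5215,.2225,.0937]);A=-tilt(6.7)[:,2]
ctrl.move_l(b+A*.15,vel=.15,ori=tilt(6.7,-1,29))
im=ctrl.read_camera("wrist").astype(float).sum(2)
print("marks rows",im[170:177,196:272].mean(0).round().astype(int).tolist())
print("ptr rows",im[184:196,196:272].mean(0).round().astype(int).tolist())
w7=(255*(cv2.resize(cv2.imread("pics/w7c.png"),(200,160),interpolation=cv2.INTER_AREA)/255.)**(1/.6)).sum(2)
print("old ptr",w7[104:116,16:92].mean(0).round().astype(int).tolist())
print(ctrl.current_t())
E
```

```text
marks rows [314, 347, 441, 535, 571, 575, 576, 576, 575, 574, 575, 573, 575, 578, 575, 573, 574, 573, 572, 544, 466, 377, 397, 474, 504, 453, 414, 409, 416, 469, 538, 572, 577, 576, 576, 578, 576, 576, 571, 552, 481, 389, 394, 489, 554, 569, 573, 573, 574, 570, 568, 568, 570, 569, 567, 568, 569, 566, 565, 568, 569, 571, 571, 569, 566, 569, 562, 522, 438, 358, 287, 220, 204, 247, 292, 317]
ptr rows [318, 315, 325, 379, 478, 553, 572, 576, 577, 576, 574, 572, 575, 576, 572, 574, 575, 571, 576, 575, 574, 573, 574, 576, 570, 541, 475, 419, 404, 409, 447, 518, 566, 579, 577, 577, 578, 575, 578, 580, 577, 578, 580, 579, 580, 582, 584, 583, 582, 586, 585, 588, 587, 589, 590, 589, 590, 591, 591, 592, 594, 590, 590, 593, 591, 594, 593, 583, 526, 406, 286, 166, 98, 132, 191, 213]
old ptr [309, 313, 323, 365, 452, 532, 568, 572, 572, 572, 574, 572, 571, 572, 570, 571, 572, 571, 571, 571, 571, 571, 574, 572, 574, 574, 574, 573, 575, 575, 576, 574, 574, 575, 576, 577, 578, 576, 576, 576, 577, 575, 576, 577, 578, 579, 580, 581, 581, 583, 586, 584, 585, 584, 583, 570, 523, 452, 414, 410, 436, 500, 563, 586, 591, 590, 591, 580, 534, 434, 312, 197, 117, 119, 170, 204]
37.075
```

The pointer is at about 39 mm, between the marks at 22 and 46. The seam hasn't been touched since I checked it, and the arm is clear, so I'll hand in.

```bash
python3 -c "
from bench import ctrl
print(ctrl.sign_off(),ctrl.current_t())"
```

```text
the job is handed in; nothing more can be done
the job is handed in; nothing more can be done
```

The job is handed in, but no verdict came back: the blank is butted flush and in line and let go of, and the button was held fully down for about 2.8 s and released, after two earlier approaches stopped short without moving the pointer; by my measurement it now stands at about 39 mm, between the marks.

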